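# Size a chandelier tube in the ring gauge

## Task

Size the thicker of the two brass tubes: pick it up and lower it upright, without dropping it, foot first through the shrinking rings of the ring gauge until one of them stops it. Then let go and leave it standing there; do not knock over the slim brass tube or the white candle sleeve.

Things in the scene. Friction and masses are not known exactly. Their poses are not given: they have to be found in the camera images.
- thick_tube: the thicker brass chandelier tube, a plain straight cylinder standing upright: 36 mm diameter, 150 mm tall, 0.2 to 0.35 kg, with a dark top end. Origin at the centre of its foot (underside), z up along its axis. It may be gripped anywhere along its side; grip near the top so that the fingers stay above the gauge.
- gauge: fixed ring gauge: four flat level rings, 6 mm thick, one below the other on one vertical axis. Top down (inner/outer diameter, height of upper face above the bench, mm): blue 72/92 at 97; green 56/76 at 72; yellow 26/60 at 47; red 14/40 at 24. Two 12 mm posts at y = +56 and -56 mm, no higher than the blue ring; base plate 120 x 140 x 10 mm. Origin on the ring axis at bench height, z up.
- stop_ring (a point): the centre of the upper face of the gauge's yellow ring, on the ring axis, 47 mm above the bench. The thick tube passes the blue and green rings and this one stops it: its foot stands on this face.
- slim_tube: the slim brass tube, standing upright, a bystander: 22 mm diameter, 120 mm tall. Origin at the centre of its foot.
- candle_sleeve: the white plastic candle sleeve, standing upright, a bystander: 30 mm diameter, 100 mm tall. Origin at the centre of its foot.

How it is judged (in metres and radians):
On the way:
1. the thick tube, held by the fingers, has its foot inside the rings, below the top of the blue one (contact force between the fingers and thick_tube above 0.5 N and z of thick_tube in the frame of gauge below 0.092 m and horizontal distance between thick_tube and stop_ring below 0.022 m), for 0.1 s.
At the end, for the whole second after the job is handed in: the thick tube stands released and at rest, foot down, on the yellow ring: foot within 15 mm of the ring axis and within 6 mm of the ring's upper face in height, leaning less than 10 degrees; the slim tube and the candle sleeve still stand upright (within 17 degrees) (horizontal distance between thick_tube and stop_ring below 0.015 m and z of thick_tube in the frame of stop_ring between -0.006 and 0.006 m and angle between thick_tube's own z axis and vertical below 0.17 rad and linear speed of thick_tube below 0.02 m/s and angle between each of slim_tube, candle_sleeve's own z axis and vertical below 0.3 rad); the robot touches nothing.
It fails at once if the thick tube is dropped: it moves faster than 0.6 m/s with its foot inside the rings (linear speed of thick_tube above 0.6 m/s and z of thick_tube in the frame of gauge below 0.097 m and horizontal distance between thick_tube and stop_ring below 0.03 m).
It fails at once if the slim tube or the candle sleeve is knocked over (angle between any of slim_tube, candle_sleeve's own z axis and vertical above 0.6 rad).
It also fails if it takes over 35 s, if anything falls off the work surface, if the arm or the gripper's body presses on something with over 40 N, if the wrist force passes 120 N, or if a joint passes its speed limit or range.

## Robot

A 6-joint arm with a two-finger parallel gripper is mounted at the origin on the work surface. World frame = base frame: x ahead of the robot, y to its left, z up, the work surface at z = 0. Lengths are in mm, angles in rad, forces in N, time in s.
With the tool pointing down it reaches from about 275 to 825 mm from the base axis. Payload 4.9 kg.
Tool frame: the origin (TCP) lies midway between the tips of the shut fingers; the grasp point (between the pads) lies robot.pinch_z behind it (robot.pinch_z is the distance from the TCP to the grasp point, in mm); z points along the fingers, y is the direction in which the jaws open and shut (so a half turn about z gives the same grasp; the last joint's range is limited). The gripper opens to 85 mm and grips with 20 to 120 N. Pads are 22 mm wide; open, the fingers measure 114 mm over their backs; the gripper's body (76 mm by 85 mm) begins 54 mm behind the grasp point. The pads swing forward as they close: fully open they stand 13 mm farther back than shut.
Start: joints at [-1.284, 0.326, -0.193, 1.052, 0, 1.437], TCP at [224.683, -502.032, 192.881] pointing down, gripper open.
Joint ranges: [-2.65, 2.65], [-0.97, 1.79], [-1.3, 1.35], [-1.93, 2.1], [-1.47, 1.37], [-3.14, 3.14]. Speed limits (rad/s): [2.57, 2.57, 3.14, 3.14, 3.14, 3.14].

## Interface

Orientations are given as [roll, pitch, yaw] about the fixed x, y, z axes, in that order (R = Rz(yaw) Ry(pitch) Rx(roll)).
In Python, from bench import telemetry, imaging, job, robot gives the robot as it stands.
- The arm moves only by the tool drive_tool, never from a script. Its argument "series" is a list of rows, each an object with "translation": the shift along the tool's x, y, z in mm, a list of three; "angular": the turn, a rotation vector about the tool's x, y, z in rad, a list of three; "fingers": the finger opening in mm, from 0 to 85.4. In form: [{"translation": [x, y, z], "angular": [ax, ay, az], "fingers": fingers}, ...]. A call has 1 to 5 rows; each row is the pose to reach, as a shift and turn from the pose commanded when the call began, along the tool's axes at that moment; what a row does not reach only later rows make up. A row lasts 1/12 s, in which the tool goes at most 41.7 mm and 7.16 degrees, less where a joint would pass 70% of its speed; a pose out of reach is approached as far as the arm can. A call with a gripper value outside its range is refused whole. The fingers move at their own pace and stop on an object; "force" is the grip in N (left out, the last holds). Time passes only in rows, so rows that repeat a pose let the fingers close. It gives the time, the measured TCP pose, the force and the opening at its end, in the units of the state.
- telemetry.sense(): the state, without advancing time (a new reading comes with each control period).
- imaging.grab_frame(name): name is "scene" or "top" or "wrist"; returns the picture (400x640x3 uint8, red, green, blue); there is no depth.
- imaging.calibration(name): a dict with "fx", "fy", "cx", "cy" (pixels), "position" and "attitude" of the camera in the world. Camera axes: x right, y up, looking along -z (the intrinsics and any distortion apply to the point x, -y, -z); pixel columns grow to the right and rows downward; lengths in mm; the calibration is good to about 2 mm. The wrist camera is an equidistant fisheye: a pixel r from the principal point sees the ray r / f radians off the axis. A picture is of the moment at which its call begins: read the wrist's pose just before it. calibration takes no time and is no camera call; for the wrist camera it gives the pose at the moment of the call.
- job.job_done(): hands the job in, once; it reports no verdict.
The state is a dict: "clock": time; "q": joint angles; "qvel": joint speeds; "joint_efforts": joint torques, N m; "tool_pos": TCP position; "tcp_rot": TCP orientation; "contact_force": force on the tool from outside, world axes, zero at the start; "wrist_torque": the same for the moment, N m; "opening": finger opening in mm.
Only numpy, scipy, OpenCV 4.12 (cv2) and the standard library are available. Lean on these libraries where they do the work, as an engineer would, in place of code of your own. Each camera call takes 0.05 s, during which the arm holds its last target.

## Working session

There is one attempt and no reset: what is moved stays moved. The work goes in short steps, Python scripts to look and compute and a tool call to move; the robot and the scene stay as the last step left them, time stands still between calls to the robot, and variables do not carry over. Pictures are saved under pics/ and viewed, and the job is handed in when it is done.

Besides the shell and the picture viewer there is one more tool, called after "Call:" as name(argument=value, ...), one argument or row to a line, values as JSON. drive_tool: Moves the arm, as the interface text tells. Its arguments: {"type":"object","properties":{"series":{"type":"array","items":{"type":"object","properties":{"translation":{"type":"array","items":{"type":"number"}},"angular":{"type":"array","items":{"type":"number"}},"fingers":{"type":"number"}}}},"force":{"type":"number"}},"required":["series"]}

```bash
mkdir -p pics; ls
python3 - <<'E'
from bench import telemetry, imaging, job, robot
import cv2
print(telemetry.sense()); print(robot.pinch_z)
for n in("scene","top"):
    print(n,imaging.calibration(n))
    cv2.imwrite(f"pics/{n}0.png",imaging.grab_frame(n)[:,:,::-1])
E
```

```text
pics
{'clock': 0.0, 'q': array([-1.28420954e+00,  3.26938683e-01, -1.93614949e-01,  1.05199449e+00,
       -7.02248301e-06,  1.43658133e+00]), 'qvel': array([-0.00043757,  0.00089968, -0.00023242,  0.00066577, -0.00010092,
       -0.00016429]), 'joint_efforts': array([-1.98547576e-03, -4.43394256e+01,  2.62442994e+01,  1.53511274e-02,
       -1.70848534e-04,  2.10167670e-06]), 'tool_pos': array([ 224.48238362, -501.3767531 ,  192.09293569]), 'tcp_rot': array([-3.13985568e+00, -2.27452200e-04,  4.20801590e-01]), 'contact_force': array([-0.19643333, -0.55264288,  0.37420879]), 'wrist_torque': array([ 0.02858291, -0.01986676, -0.0094995 ]), 'opening': 85.53274587944772}
18.700000000000003
scene {'fx': 491.10914380329683, 'fy': 491.10914380329683, 'cx': 312.71747796601704, 'cy': 200.0903957249349, 'position': array([1342.92438887,  323.84497116,  624.81625227]), 'attitude': array([9.68547708e-01, 4.91847591e-04, 1.94353076e+00])}
top {'fx': 490.46205767330383, 'fy': 490.46205767330383, 'cx': 324.7930792913981, 'cy': 201.77729248512196, 'position': array([ 446.78432263,   14.51480868, 1088.36545315]), 'attitude': array([ 0.10883625,  0.02665099, -1.59367748])}
```

View pics/scene0.png

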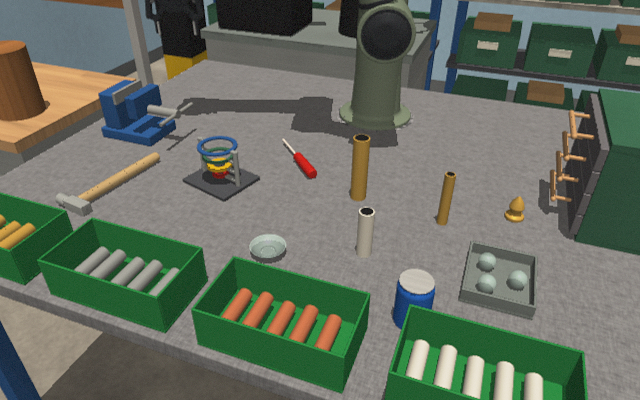

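View pics/top0.png

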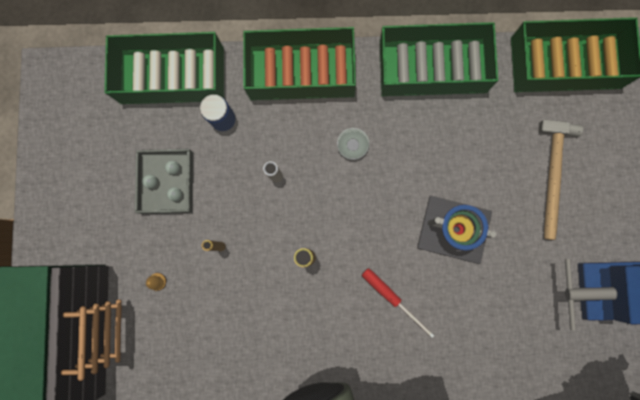

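The scene view shows the thick tube at about (360,168), slim tube (446,198), candle sleeve (366,231) and gauge (217,160). In the top view they are at (304,257), (207,245), (271,168) and (465,228). Next I'll measure them.

```bash
cat > h.py <<'E'
import numpy as np, cv2
from scipy.spatial.transform import Rotation as R
from bench import telemetry, imaging, robot
def ray(c,u,v,fish=False):
    x=(u-c['cx'])/c['fx'];y=(v-c['cy'])/c['fy']
    if fish:
        r=np.hypot(x,y); s=np.sin(r)/r if r>1e-9 else 1.; d=np.array([x*s,-y*s,-np.cos(r)])
    else: d=np.array([x,-y,-1.])
    return R.from_euler('xyz',c['attitude']).apply(d/np.linalg.norm(d))
def plane(c,u,v,z,fish=False):
    d=ray(c,u,v,fish); return c['position']+d*(z-c['position'][2])/d[2]
def proj(c,p):
    q=R.from_euler('xyz',c['attitude']).inv().apply(np.asarray(p)-c['position'])
    return c['cx']+c['fx']*q[0]/-q[2], c['cy']+c['fy']*q[1]/q[2]
def tri(c1,p1,c2,p2):
    d1=ray(c1,*p1);d2=ray(c2,*p2)
    t=np.linalg.lstsq(np.c_[d1,-d2],c2['position']-c1['position'],rcond=None)[0]
    a=c1['position']+t[0]*d1;b=c2['position']+t[1]*d2
    return (a+b)/2,np.linalg.norm(a-b)
E
python3 - <<'E'
from h import *
for n in("scene","top"):
    im=cv2.imread(f"pics/{n}0.png")
    if n=="top": crops=[(280,230,50),(185,225,50),(250,145,50),(415,190,90)]
    else: crops=[(335,120,90),(420,160,75),(340,195,70),(175,125,90)]
    out=[cv2.resize(im[y:y+s,x:x+s],(390,290) if 0 else (290,290),interpolation=cv2.INTER_CUBIC) for x,y,s in crops]
    cv2.imwrite(f"pics/{n}0c.png",np.vstack([np.hstack(out[:2]),np.hstack(out[2:])]))
E
```

```text
(no output)
```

View pics/scene0c.png

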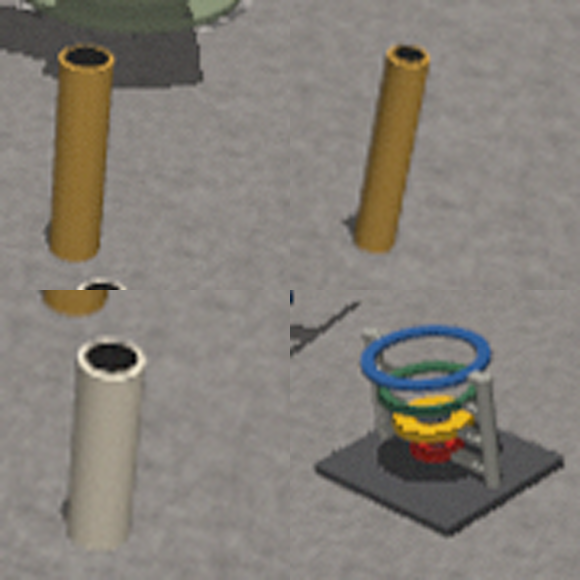

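View pics/top0c.png

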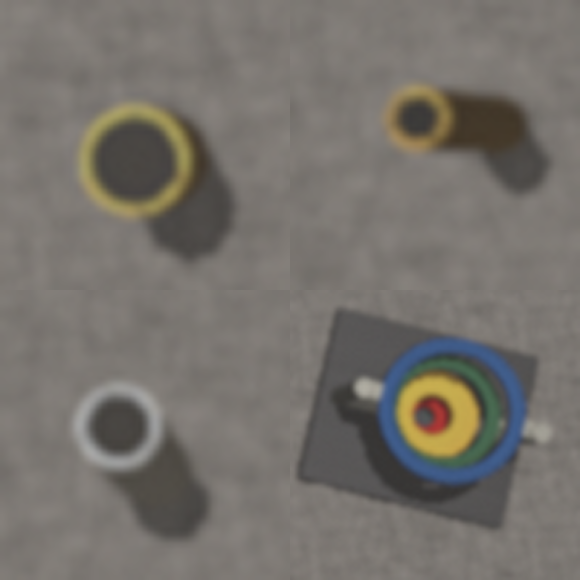

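The crops show clear dark top ends and a clear blue ring, so I'll fit centres with masks in both views.

Run:
```python
from h import *
ct=imaging.calibration("top");cs=imaging.calibration("scene")
I={n:cv2.imread(f"pics/{n}0.png") for n in("top","scene")}
def ell(n,lo,hi,x,y,w,h):
    m=cv2.inRange(cv2.cvtColor(I[n],cv2.COLOR_BGR2HSV),lo,hi)[y:y+h,x:x+w]
    c=max(cv2.findContours(m,cv2.RETR_EXTERNAL,cv2.CHAIN_APPROX_NONE)[0],key=lambda c:cv2.boundingRect(c)[2])
    e=cv2.fitEllipse(cv2.convexHull(c)); return (e[0][0]+x,e[0][1]+y),np.round(e[1],1)
B=((100,110,60),(125,255,255))
bt,s1=ell("top",*B,435,200,60,55); bs,s2=ell("scene",*B,190,130,55,40)
print("blue",bt,s1,bs,s2,tri(ct,bt,cs,bs),plane(ct,*bt,95),plane(cs,*bs,95))
Y=((18,100,90),(32,255,255))
for nm,lo,hi,b in(("yellow",*Y,(435,200,60,55)),):
    e=ell("top",lo,hi,*b); print(nm,e,plane(ct,*e[0],47))
br=((12,70,60),(32,255,255))
e=ell("top",(18,80,110),(35,255,255),285,235,40,45);print("thick",e,plane(ct,*e[0],150))
d=((0,0,0),(180,255,60))
for nm,b,z,t in(("thick",(350,130,22,12),150,(303.2,257.3)),("slim",(440,168,18,9),120,(207,245)),("sleeve",(356,206,20,11),100,(270.5,168.5))):
    e2=ell("scene",*d,*b); print(nm,e2,plane(cs,*e2[0],z),tri(ct,t,cs,e2[0]),plane(ct,*t,z))
for nm,x in(("post",(435,200)),):pass
# base plate corners in top crop
s=290/90
for u,v in((337,308-290),(300,478-290),(500,528-290),(537,355-290)): print(plane(ct,415+(u+.5)/s-.5,190+(v+.5)/s-.5,10).round(1))
```

```text
blue (464.75710678100586, 227.20312881469727) [43.8 45.2] (216.6110019683838, 145.78075122833252) [19.5 39.9] (array([ 497.38439735, -242.55563048,   92.17988946]), np.float64(0.035703447488889366)) [ 497.24898678 -241.84450232   95.        ] [ 501.8605635  -239.53665665   95.        ]
yellow ((460.74493408203125, 228.0626564025879), array([24.9, 27.3])) [ 498.0813239  -245.73797954   47.        ]
thick ((303.07849502563477, 257.15769386291504), array([18.8, 18.9])) [444.91838988  80.94989229 150.        ]
thick ((361.3618869781494, 137.25127029418945), array([ 4.8, 11.7])) [446.04744887  82.41989346 150.        ] (array([444.46486762,  81.37046931, 149.02756785]), np.float64(1.2075018848061998)) [444.64391101  80.72311724 150.        ]
slim ((450.4762239456177, 173.45897674560547), array([3.1, 5.3])) [474.25834272 275.21972133 120.        ] (array([472.98865453, 274.32332456, 118.95026075]), np.float64(1.7202842316600326)) [473.12392342 273.17013233 120.        ]
sleeve ((366.5507564544678, 210.84579801559448), array([ 6.1, 11.2])) [628.55918378 149.9037622  100.        ] (array([626.922643  , 148.86338013,  98.61704617]), np.float64(1.2528884035590244)) [626.8427244  148.07214424 100.        ]
[ 568.7 -386.1   10. ]
[ 454.2 -353.9   10. ]
[ 417.9 -484.2   10. ]
[ 533.2 -517.8   10. ]
```

```bash
cat >> h.py <<'E'
def go(x,y,z,yaw=None):
    s=telemetry.sense(); r=R.from_euler('xyz',s['tcp_rot'])
    print(round(s['clock'],2),s['tool_pos'].round(1),s['tcp_rot'].round(4),'F',s['contact_force'].round(1),'op',round(s['opening'],1))
    d=r.inv().apply(np.array([x,y,z])-s['tool_pos'])
    t=R.from_euler('xyz',[np.pi,0,s['tcp_rot'][2] if yaw is None else yaw])
    print('shift',d.round(1),'len',np.linalg.norm(d).round(1),'rot',(r.inv()*t).as_rotvec().round(3))
E
python3 - <<'E'
from h import *
go(445,81,230,1.22)
E
```

```text
0.1 [ 224.5 -501.5  192.2] [-3.1401e+00 -2.0000e-04  4.2080e-01] F [ 0.3  0.4 -0.2] op 85.5
shift [ 439.2 -441.7  -37. ] len 623.9 rot [-0.001 -0.001 -0.799]
```

Call:
drive_tool(
  series=[
    {"translation": [15, -15, -8], "angular": [0, 0, 0], "fingers": 85},
    {"translation": [40, -40, -18], "angular": [0, 0, 0], "fingers": 85},
    {"translation": [66, -66, -28], "angular": [0, 0, 0], "fingers": 85},
    {"translation": [92, -92, -37], "angular": [0, 0, 0], "fingers": 85},
    {"translation": [118, -118, -37], "angular": [0, 0, 0], "fingers": 85},
  ],
  force=40,
)

```text
clock: 0.52
tool_pos: [284.8, -345.3, 231.1]
tcp_rot: [3.14, -0.0, 0.42]
contact_force: [-0.1, -0.8, 0.5]
opening: 84.7
```

Call:
drive_tool(
  series=[
    {"translation": [26, -26, 0], "angular": [0, 0, 0], "fingers": 85},
    {"translation": [52, -52, 0], "angular": [0, 0, 0], "fingers": 85},
    {"translation": [78, -78, 0], "angular": [0, 0, 0], "fingers": 85},
    {"translation": [104, -104, 0], "angular": [0, 0, 0], "fingers": 85},
    {"translation": [130, -130, 0], "angular": [0, 0, 0], "fingers": 85},
  ],
)

```text
clock: 0.93
tool_pos: [349.7, -172.5, 229.7]
tcp_rot: [-3.141, 0.0, 0.42]
contact_force: [1.5, -0.1, -0.2]
opening: 84.9
```

Call:
drive_tool(
  series=[
    {"translation": [26, -26, 0], "angular": [0, 0, 0], "fingers": 85},
    {"translation": [52, -52, 0], "angular": [0, 0, 0], "fingers": 85},
    {"translation": [78, -78, 0], "angular": [0, 0, 0], "fingers": 85},
    {"translation": [100, -100, 0], "angular": [0, 0, 0], "fingers": 85},
    {"translation": [115, -115, 0], "angular": [0, 0, 0], "fingers": 85},
  ],
)

```text
clock: 1.35
tool_pos: [408.0, -19.7, 229.7]
tcp_rot: [-3.141, -0.0, 0.423]
contact_force: [-0.9, -0.2, 0.9]
opening: 85.4
```

Call:
drive_tool(
  series=[
    {"translation": [0, 0, 0], "angular": [0, 0, -0.12], "fingers": 85},
    {"translation": [0, 0, 0], "angular": [0, 0, -0.24], "fingers": 85},
    {"translation": [0, 0, 0], "angular": [0, 0, -0.36], "fingers": 85},
    {"translation": [0, 0, 0], "angular": [0, 0, -0.48], "fingers": 85},
    {"translation": [0, 0, 0], "angular": [0, 0, -0.6], "fingers": 85},
  ],
)

```text
clock: 1.77
tool_pos: [407.4, -22.2, 229.6]
tcp_rot: [-3.141, 0.0, 1.027]
contact_force: [0.9, -0.5, -0.1]
opening: 84.5
```

Call:
drive_tool(
  series=[
    {"translation": [0, 0, 0], "angular": [0, 0, -0.1], "fingers": 85},
    {"translation": [0, 0, 0], "angular": [0, 0, -0.2], "fingers": 85},
    {"translation": [0, 0, 0], "angular": [0, 0, -0.2], "fingers": 85},
    {"translation": [0, 0, 0], "angular": [0, 0, -0.2], "fingers": 85},
  ],
)

```text
clock: 2.1
tool_pos: [407.5, -22.4, 229.7]
tcp_rot: [-3.141, 0.0, 1.218]
contact_force: [-0.0, 0.6, 0.0]
opening: 85.1
```

Run:
```python
from h import *
go(445,81,230,1.22)
c=imaging.calibration("wrist");im=imaging.grab_frame("wrist")[:,:,::-1].copy();print(c)
cv2.imwrite("pics/w1.png",im)
```

```text
2.1 [407.5 -22.4 229.7] [-3.1411e+00  1.0000e-04  1.2183e+00] F [-0.   0.6  0. ] op 85.1
shift [110.   -0.5  -0.3] len 110.0 rot [-0.001  0.    -0.002]
{'fx': 309.70691628693146, 'fy': 309.70691628693146, 'cx': 319.02825022316307, 'cy': 192.82236040071945, 'position': array([432.10952805,  45.24468155, 410.31780117]), 'attitude': array([-2.85021689e-01, -7.14056226e-05, -3.52389338e-01])}
```

View pics/w1.png

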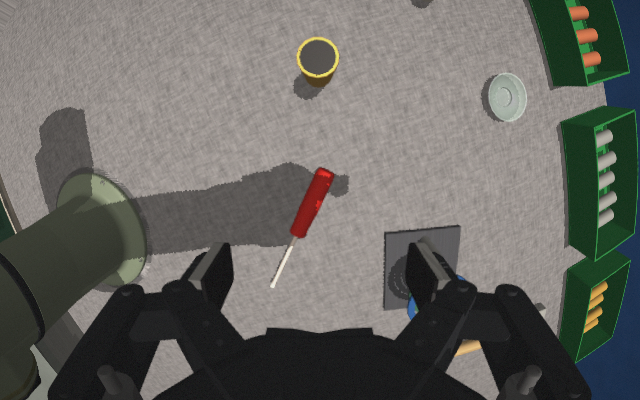

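The wrist view shows the thick tube's rim at about (318,57), straight ahead in tool +x. The gauge is partly hidden behind a finger near (425,275).

Run:
```python
from h import *
im=cv2.imread("pics/w1.png");c=imaging.calibration("wrist")
m=cv2.inRange(cv2.cvtColor(im,cv2.COLOR_BGR2HSV),(20,120,120),(35,255,255))[30:95,290:350]
cn=max(cv2.findContours(m,cv2.RETR_EXTERNAL,cv2.CHAIN_APPROX_NONE)[0],key=lambda c:cv2.boundingRect(c)[2])
p=cn[:,0,:]+[290,30]
P=np.array([plane(c,u,v,150,True)[:2] for u,v in p],np.float32)
print(cv2.minEnclosingCircle(P),cv2.fitEllipse(P))
```

```text
((444.74420166015625, 83.56222534179688), 17.755844116210938) ((444.8719177246094, 83.58633422851562), (34.00379180908203, 34.5997314453125), 173.67796325683594)
```

The wrist fit gives (445, 83.5), against (445, 81) from the top view, with a rim diameter of about 35 mm. These agree, so I'll use (445, 82), go above it and descend.

Call:
drive_tool(
  series=[
    {"translation": [25, 0, 0], "angular": [0, 0, 0], "fingers": 85},
    {"translation": [55, 0, 0], "angular": [0, 0, 0], "fingers": 85},
    {"translation": [85, 0, 0], "angular": [0, 0, 0], "fingers": 85},
    {"translation": [111, -1, 0], "angular": [0, 0, 0], "fingers": 85},
    {"translation": [111, -1, 0], "angular": [0, 0, 0], "fingers": 85},
  ],
)

```text
clock: 2.57
tool_pos: [445.9, 85.5, 229.8]
tcp_rot: [3.141, -0.002, 1.223]
contact_force: [-1.4, -0.4, -0.2]
opening: 85.2
```

Call:
drive_tool(
  series=[
    {"translation": [0, 0, 20], "angular": [0, 0, 0], "fingers": 85},
    {"translation": [0, 0, 40], "angular": [0, 0, 0], "fingers": 85},
    {"translation": [0, 0, 60], "angular": [0, 0, 0], "fingers": 85},
    {"translation": [0, 0, 60], "angular": [0, 0, 0], "fingers": 85},
  ],
)

```text
clock: 2.9
tool_pos: [441.9, 81.7, 166.6]
tcp_rot: [-3.136, 0.003, 1.219]
contact_force: [-0.6, -0.3, 0.7]
opening: 85.2
```

Run:
```python
from h import *
go(445,82,102,1.22)
cv2.imwrite("pics/w2.png",imaging.grab_frame("wrist")[:,:,::-1])
```

```text
2.9 [441.9  81.7 166.6] [-3.1358e+00  2.5000e-03  1.2193e+00] F [-0.6 -0.3  0.7] op 85.2
shift [ 1.5  3.2 64.6] len 64.7 rot [-0.006  0.003 -0.001]
```

View pics/w2.png

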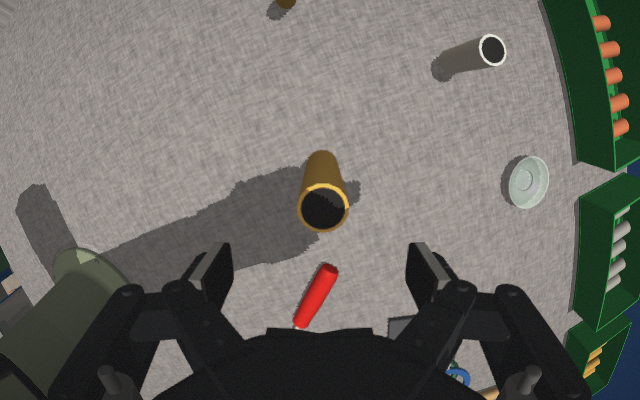

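The rim is at (323,207), centred between the fingers, whose tips are at x≈225 and 412. I'll descend to TCP z≈102 and close gently.

Call:
drive_tool(
  series=[
    {"translation": [1, 2, 16], "angular": [0, 0, 0], "fingers": 85},
    {"translation": [1, 2, 32], "angular": [0, 0, 0], "fingers": 85},
    {"translation": [1, 2, 50], "angular": [0, 0, 0], "fingers": 85},
    {"translation": [1, 2, 64], "angular": [0, 0, 0], "fingers": 85},
    {"translation": [1, 2, 64], "angular": [0, 0, 0], "fingers": 85},
  ],
)

```text
clock: 3.37
tool_pos: [446.0, 82.0, 104.9]
tcp_rot: [-3.139, 0.001, 1.22]
contact_force: [-0.1, 0.1, 0.2]
opening: 85.0
```

Call:
drive_tool(
  series=[
    {"translation": [0, 0, 0], "angular": [0, 0, 0], "fingers": 65},
    {"translation": [0, 0, 0], "angular": [0, 0, 0], "fingers": 55},
    {"translation": [0, 0, 0], "angular": [0, 0, 0], "fingers": 48},
    {"translation": [0, 0, 0], "angular": [0, 0, 0], "fingers": 44},
    {"translation": [0, 0, 0], "angular": [0, 0, 0], "fingers": 41},
  ],
)

```text
clock: 3.78
tool_pos: [447.6, 82.5, 106.7]
tcp_rot: [3.14, -0.001, 1.221]
contact_force: [-0.9, 0.4, 0.5]
opening: 41.2
```

Run:
```python
from h import *
go(445,82,102,1.22)
cv2.imwrite("pics/w3.png",imaging.grab_frame("wrist")[:,:,::-1])
```

```text
3.78 [447.6  82.5 106.7] [ 3.1404e+00 -5.0000e-04  1.2207e+00] F [-0.9  0.4  0.5] op 41.2
shift [-1.3 -2.3  4.7] len 5.4 rot [ 0.001 -0.001  0.001]
```

View pics/w3.png

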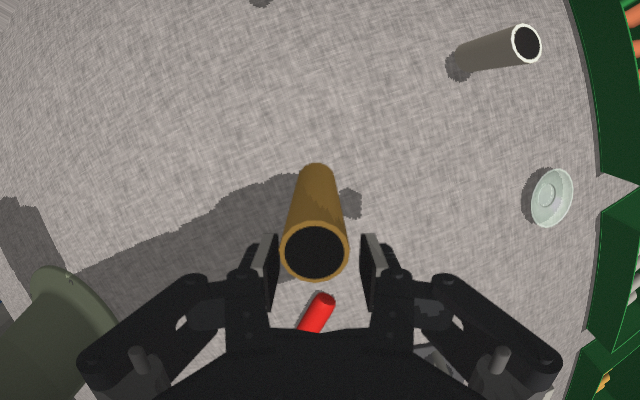

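Run:
```python
from h import *
c=imaging.calibration("wrist")
print(plane(c,314.5,251.5,150,True), plane(c,280,251,150,True), plane(c,349,251,150,True))
s=telemetry.sense();print(s['tool_pos'])
```

```text
[445.57280215  84.76411371 150.        ] [429.49205938  90.76235816 150.        ] [461.70527866  79.05631588 150.        ]
[447.42650984  82.51819307 106.47479918]
```

Against TCP the tube sits about -2.5 mm along tool y and +1.4 mm along tool x. I'll correct that and close.

Call:
drive_tool(
  series=[
    {"translation": [1, -2, 2], "angular": [0, 0, 0], "fingers": 41},
    {"translation": [1, -2, 2], "angular": [0, 0, 0], "fingers": 38},
    {"translation": [1, -2, 2], "angular": [0, 0, 0], "fingers": 35},
    {"translation": [1, -2, 2], "angular": [0, 0, 0], "fingers": 32},
    {"translation": [1, -2, 2], "angular": [0, 0, 0], "fingers": 28},
  ],
  force=40,
)

```text
clock: 4.25
tool_pos: [445.5, 84.2, 104.1]
tcp_rot: [-3.141, -0.0, 1.221]
contact_force: [-1.0, 0.9, 3.2]
opening: 33.4
```

Call:
drive_tool(
  series=[
    {"translation": [0, 0, 0], "angular": [0, 0, 0], "fingers": 25},
    {"translation": [0, 0, 0], "angular": [0, 0, 0], "fingers": 25},
    {"translation": [0, 0, 0], "angular": [0, 0, 0], "fingers": 25},
  ],
)

```text
clock: 4.5
tool_pos: [445.6, 84.1, 104.1]
tcp_rot: [3.142, -0.0, 1.221]
contact_force: [-1.2, 0.2, 5.6]
opening: 33.7
```

Call:
drive_tool(
  series=[
    {"translation": [0, 0, -5], "angular": [0, 0, 0], "fingers": 25},
    {"translation": [0, 0, -12], "angular": [0, 0, 0], "fingers": 25},
    {"translation": [0, 0, -20], "angular": [0, 0, 0], "fingers": 25},
    {"translation": [0, 0, -30], "angular": [0, 0, 0], "fingers": 25},
    {"translation": [0, 0, -30], "angular": [0, 0, 0], "fingers": 25},
  ],
)

```text
clock: 4.92
tool_pos: [446.9, 84.1, 135.8]
tcp_rot: [3.139, -0.001, 1.221]
contact_force: [0.9, 0.8, -3.4]
opening: 33.3
```

Run:
```python
from h import *
cs=imaging.calibration("scene")
im=imaging.grab_frame("scene")[:,:,::-1];cv2.imwrite("pics/s3.png",im)
cv2.imwrite("pics/s3c.png",cv2.resize(im[70:270,260:480],None,fx=2.8,fy=2.8,interpolation=cv2.INTER_CUBIC))
go(497,-243,235,1.22)
```

```text
4.97 [446.7  84.  135. ] [ 3.1392e+00 -8.0000e-04  1.2207e+00] F [-0.1 -0.6 -3.4] op 34.0
shift [-289.9  159.7  -99.9] len 345.7 rot [ 0.002 -0.001  0.001]
```

View pics/s3c.png

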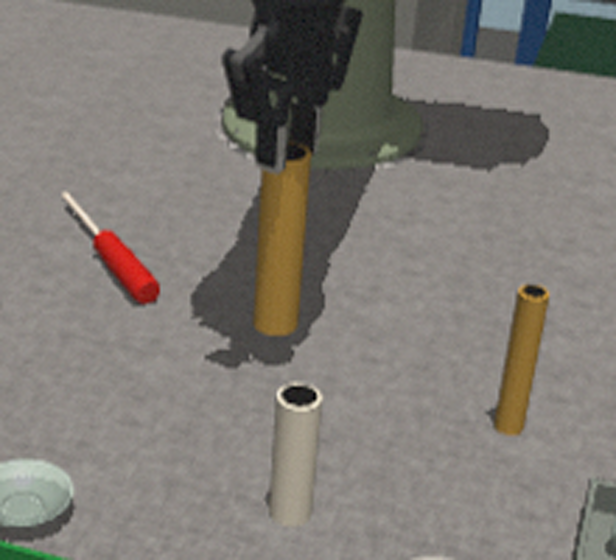

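The tube is held and hanging vertically, with both bystanders still standing. Next I'll raise it clear and carry it toward the gauge.

Call:
drive_tool(
  series=[
    {"translation": [0, 0, -20], "angular": [0, 0, 0], "fingers": 25},
    {"translation": [0, 0, -45], "angular": [0, 0, 0], "fingers": 25},
    {"translation": [0, 0, -70], "angular": [0, 0, 0], "fingers": 25},
    {"translation": [-10, 6, -90], "angular": [0, 0, 0], "fingers": 25},
    {"translation": [-30, 17, -105], "angular": [0, 0, 0], "fingers": 25},
  ],
  force=60,
)

```text
clock: 5.38
tool_pos: [451.4, 51.3, 240.4]
tcp_rot: [3.141, -0.002, 1.224]
contact_force: [-0.3, -0.1, -2.9]
opening: 32.7
```

Call:
drive_tool(
  series=[
    {"translation": [-24, 13, 0], "angular": [0, 0, 0], "fingers": 25},
    {"translation": [-48, 26, 0], "angular": [0, 0, 0], "fingers": 25},
    {"translation": [-72, 40, 0], "angular": [0, 0, 0], "fingers": 25},
    {"translation": [-96, 53, 0], "angular": [0, 0, 0], "fingers": 25},
    {"translation": [-120, 66, 0], "angular": [0, 0, 0], "fingers": 25},
  ],
)

```text
clock: 5.8
tool_pos: [471.8, -86.6, 238.4]
tcp_rot: [-3.141, 0.0, 1.221]
contact_force: [0.8, 1.2, -4.0]
opening: 32.4
```

Call:
drive_tool(
  series=[
    {"translation": [-24, 13, 0], "angular": [0, 0, 0], "fingers": 25},
    {"translation": [-48, 26, 0], "angular": [0, 0, 0], "fingers": 25},
    {"translation": [-66, 36, 0], "angular": [0, 0, 0], "fingers": 25},
    {"translation": [-80, 44, 0], "angular": [0, 0, 0], "fingers": 25},
    {"translation": [-80, 44, 0], "angular": [0, 0, 0], "fingers": 25},
  ],
)

```text
clock: 6.22
tool_pos: [486.2, -178.8, 238.0]
tcp_rot: [3.142, 0.002, 1.217]
contact_force: [0.4, 0.1, -3.2]
opening: 32.7
```

Run:
```python
from h import *
go(497,-243,240,1.22)
c=imaging.calibration("wrist");print(c['position'],c['attitude'])
for n in("wrist","top","scene"): cv2.imwrite(f"pics/{n}4.png",imaging.grab_frame(n)[:,:,::-1])
```

```text
6.22 [ 486.2 -178.8  238. ] [3.1416e+00 1.7000e-03 1.2172e+00] F [ 0.4  0.1 -3.2] op 32.7
shift [-56.5  32.4  -1.9] len 65.2 rot [ 0.     0.002 -0.003]
[ 510.93036722 -110.86451711  418.59620757] [-0.28659122 -0.00068467 -0.35345843]
```

View pics/wrist4.png

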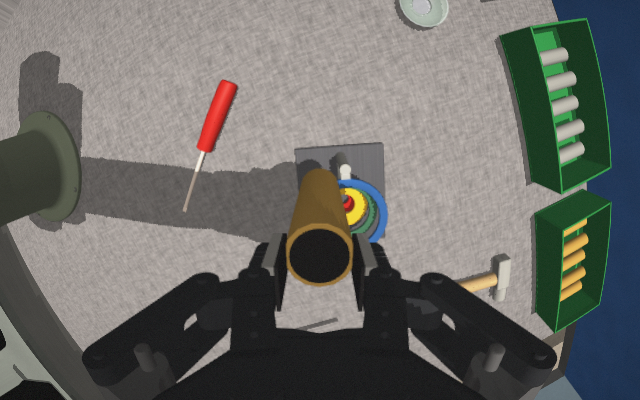

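View pics/scene4.png

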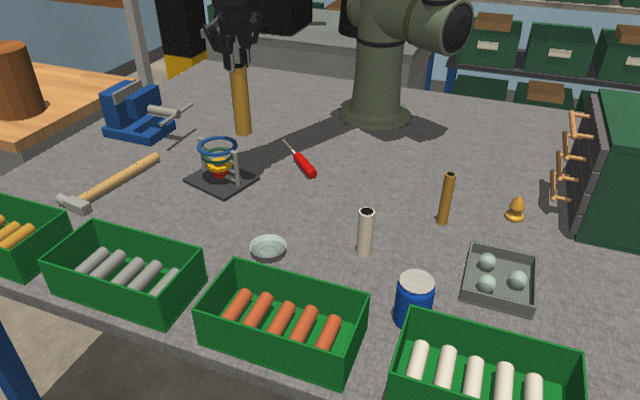

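The wrist view shows the tube in the jaws, with the gauge behind it: blue arc at right edge (386,215), yellow (352,205), red (348,205). I'll get the gauge axis from several cues.

Run:
```python
from h import *
from scipy.optimize import least_squares
im=cv2.imread("pics/wrist4.png");c=imaging.calibration("wrist");print(c['position'])
hsv=cv2.cvtColor(im,cv2.COLOR_BGR2HSV)
def pts(lo,hi,x0,y0,x1,y1,z):
    m=cv2.inRange(hsv,lo,hi)[y0:y1,x0:x1]
    v,u=np.nonzero(m); return np.array([plane(c,a+x0,b+y0,z,True)[:2] for a,b in zip(u,v)])
b=pts((100,110,60),(125,255,255),330,170,392,250,96)
def fit(P,r):
    return least_squares(lambda p:np.hypot(*(P-p).T)-r,P.mean(0),loss='soft_l1').x
o=fit(b,41); print("blue",o,np.std(np.hypot(*(b-o).T)),len(b))
r=pts((0,150,80),(8,255,255),335,190,365,220,24);o2=fit(r,13.5);print("red",o2,len(r))
y=pts((22,150,150),(32,255,255),335,180,375,230,47);o3=fit(y,21.5);print("yel",o3,len(y))
# base plate corners, top view
ct=imaging.calibration("top");s=290/90
q=np.array([plane(ct,415+(u-290+.5)/s-.5,190+(v-290+.5)/s-.5,10)[:2] for u,v in((337,308),(300,478),(500,528),(537,355))])
print(q.round(1),q.mean(0),[np.linalg.norm(q[i]-q[i-1]).round(1) for i in range(4)])
cs=imaging.calibration("scene");s=290/90
q=np.array([plane(cs,175+(u-290+.5)/s-.5,125+(v-290+.5)/s-.5,10)[:2] for u,v in((316,467),(448,528),(563,458))])
print("scene",q.round(1),(q[0]+q[2])/2,[np.linalg.norm(q[i]-q[i-1]).round(1) for i in range(3)])
print(proj(cs,[497,-243,97]),proj(cs,[497,-243,47]),proj(ct,[497,-243,47]),proj(ct,[497,-243,97]))
# held tube rim, z about 150+134
print(plane(c,320,253,284,True))
go(497,-243,240)
```

```text
[ 510.02048388 -107.39889603  418.99470804]
blue [ 497.00742002 -233.91350599] 2.742971821355878 770
red [ 492.60408858 -236.4117654 ] 106
yel [ 495.79546146 -235.3941049 ] 428
[[ 573.8 -189.9]
 [ 458.8 -159.7]
 [ 422.2 -291.9]
 [ 538.2 -323.5]] [ 498.24720467 -241.26090003] [np.float64(138.3), np.float64(119.0), np.float64(137.2), np.float64(120.1)]
scene [[ 542.  -318.1]
 [ 576.2 -188.5]
 [ 465.2 -155.6]] [ 503.57910917 -236.88975865] [np.float64(179.7), np.float64(134.0), np.float64(115.8)]
(np.float64(216.28398412684066), np.float64(143.79408978357858)) (np.float64(218.6764775444691), np.float64(162.83071562375207)) (np.float64(459.46580645968595), np.float64(228.60691731944104)) (np.float64(465.59908803169384), np.float64(227.25619807010264))
[ 486.34811016 -173.26972645  284.        ]
6.37 [ 485.4 -174.8  238.3] [-3.1400e+00 -9.0000e-04  1.2206e+00] F [-0.  -0.1 -2.3] op 32.8
shift [-60.1  34.2  -1.8] len 69.2 rot [-0.002 -0.001  0.   ]
```

The wrist cues were mapped with the later pose, since the arm was still settling. Shifting them to the capture pose gives about (497,-239). The top view gives (498,-242) and the scene view (502,-239). I'll use (498,-240) and then check relative alignment.

Call:
drive_tool(
  series=[
    {"translation": [-14, 8, 0], "angular": [0, 0, 0], "fingers": 25},
    {"translation": [-30, 18, 0], "angular": [0, 0, 0], "fingers": 25},
    {"translation": [-44, 26, 0], "angular": [0, 0, 0], "fingers": 25},
    {"translation": [-52, 31, 0], "angular": [0, 0, 0], "fingers": 25},
    {"translation": [-57, 34, 0], "angular": [0, 0, 0], "fingers": 25},
  ],
)

```text
clock: 6.78
tool_pos: [498.6, -241.8, 238.7]
tcp_rot: [-3.142, 0.0, 1.22]
contact_force: [-0.0, -0.1, -3.1]
opening: 32.5
```

Call:
drive_tool(
  series=[
    {"translation": [0, 0, 0], "angular": [0, 0, 0], "fingers": 25},
    {"translation": [0, 0, 0], "angular": [0, 0, 0], "fingers": 25},
    {"translation": [0, 0, 0], "angular": [0, 0, 0], "fingers": 25},
    {"translation": [0, 0, 0], "angular": [0, 0, 0], "fingers": 25},
    {"translation": [0, 0, 0], "angular": [0, 0, 0], "fingers": 25},
  ],
)

```text
clock: 7.2
tool_pos: [498.3, -240.1, 239.0]
tcp_rot: [-3.142, -0.0, 1.222]
contact_force: [-0.8, 0.4, -3.9]
opening: 32.6
```

Run:
```python
from h import *
go(498,-240,240,1.22)
c=imaging.calibration("wrist");print(c['position'],c['attitude'])
F={n:imaging.grab_frame(n)[:,:,::-1] for n in("wrist","scene","top")}
go(498,-240,240,1.22)
for n in F: cv2.imwrite(f"pics/{n}5.png",F[n])
z=lambda im,x,y:cv2.resize(im[y:y+110,x:x+80],(400,550),interpolation=cv2.INTER_CUBIC)
cv2.imwrite("pics/c5.png",np.hstack([z(F["scene"],180,80),z(F["top"],420,180)]))
```

```text
7.2 [ 498.3 -240.1  239. ] [-3.1415e+00 -2.0000e-04  1.2215e+00] F [-0.8  0.4 -3.9] op 32.6
shift [-0.  -0.3 -1. ] len 1.0 rot [-0.    -0.     0.002]
[ 522.61651754 -172.44440879  419.66301786] [-0.28479708 -0.00059515 -0.34914722]
7.35 [ 498.4 -240.4  239. ] [ 3.1414 -0.      1.2213] F [-0.5  0.8 -3. ] op 32.6
shift [ 0.2 -0.5 -1. ] len 1.2 rot [ 0.    -0.     0.001]
```

View pics/c5.png

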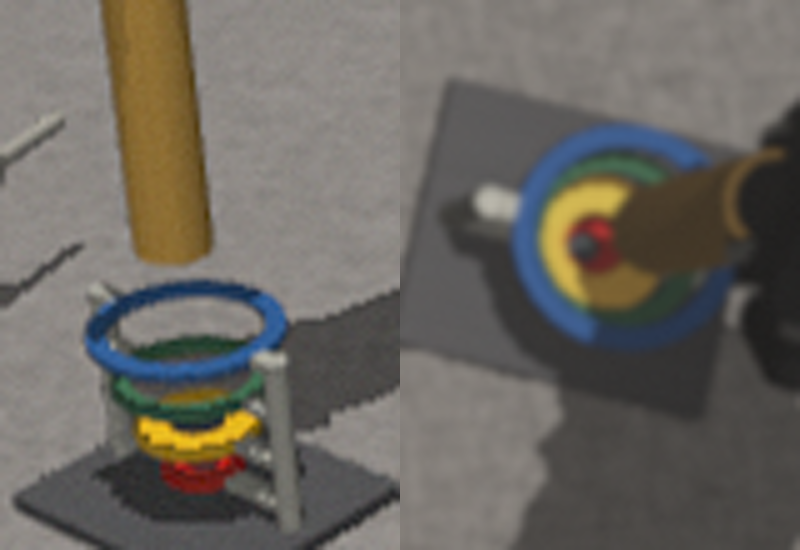

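View pics/wrist5.png

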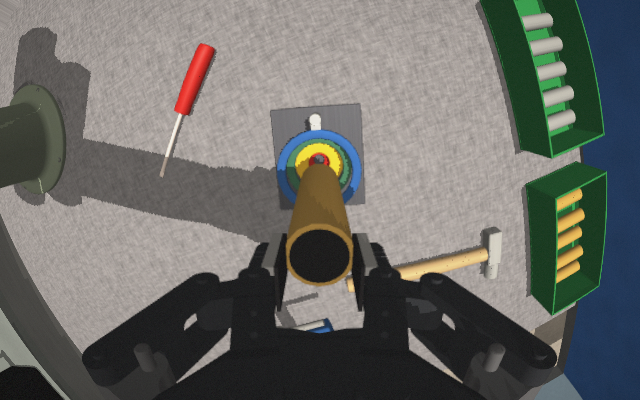

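The tube hangs above the gauge. In the scene crop its foot is at about (172,250) and the blue ring centre at (187,330). In the wrist picture the blue ring is centred around (319,170). Next I'll compute the relative offset.

Run:
```python
from h import *
from scipy.optimize import least_squares
c=imaging.calibration("wrist");c=dict(c,position=np.array([522.6165,-172.4444,419.663]),attitude=np.array([-0.284797,-0.000595,-0.349147]))
im=cv2.imread("pics/wrist5.png");hsv=cv2.cvtColor(im,cv2.COLOR_BGR2HSV)
def fit(P,r): return least_squares(lambda p:np.hypot(*(P-p).T)-r,P.mean(0),loss='soft_l1').x
def pts(lo,hi,x0,y0,x1,y1,z):
    v,u=np.nonzero(cv2.inRange(hsv,lo,hi)[y0:y1,x0:x1]); return np.array([plane(c,a+x0,b+y0,z,True)[:2] for a,b in zip(u,v)])
b=pts((100,110,60),(125,255,255),270,120,370,215,96);o=fit(b,41);print("blue",o,np.hypot(*(b-o).T).mean(),np.hypot(*(b-o).T).std(),len(b))
print("tube rim wrist",plane(c,319.5,255,285,True))
cs=imaging.calibration("scene");ct=imaging.calibration("top")
sc=cv2.imread("pics/scene5.png");h2=cv2.cvtColor(sc,cv2.COLOR_BGR2HSV)
m=cv2.inRange(h2,(12,90,50),(30,255,255))[80:135,190:235]
C=[]
for r in range(m.shape[0]):
    x=np.nonzero(m[r])[0]
    if len(x)>8: C.append((r+80,x.min()+190,x.max()+190))
C=np.array(C);print(C[[0,-12,-8,-4,-1]])
A=np.polyfit(C[:-8,0],(C[:-8,1]+C[:-8,2])/2,1);print("axis col slope",A)
for z in(135,180,220): 
    u,v=proj(cs,[498.3,-240.2,z]);print("expected",z,u,v,"axis col there",np.polyval(A,v))
m=cv2.inRange(h2,(100,110,60),(125,255,255))[130:170,190:245]
cn=max(cv2.findContours(m,0,1)[0],key=lambda c:cv2.boundingRect(c)[2]);e=cv2.fitEllipse(cv2.convexHull(cn))
uv=(e[0][0]+190,e[0][1]+130);print("blue scene",uv,"axis col at",np.polyval(A,uv[1]),plane(cs,*uv,94))
print(proj(cs,[498.3,-240.2,94]))
print("foot bottom row expected", [proj(cs,[498.3+18*.9,-240.2+18*.4,z]) for z in(130,135,140)])
```

```text
blue [ 498.07460124 -239.1443072 ] 40.81937204273225 2.761854939556865 1615
tube rim wrist [ 498.59837024 -239.32464513  285.        ]
[[ 80 200 216]
 [121 206 221]
 [125 206 221]
 [129 207 221]
 [132 209 217]]
axis col slope [1.22332016e-01 1.98433245e+02]
expected 135 215.17515981285226 129.11506956792857 axis col there 214.22815223019163
expected 180 212.84010061655044 110.39585348518257 axis col there 211.93819279240114
expected 220 210.66902345761397 92.99121443585452 axis col there 209.80904821304657
blue scene (216.809476852417, 145.9318790435791) axis col at 216.2853864328453 [ 500.73982171 -239.80788173   94.        ]
(np.float64(217.20997083134876), np.float64(145.42731861202785))
foot bottom row expected [(np.float64(214.482696068657), np.float64(134.76053726813439)), (np.float64(214.22404673486454), np.float64(132.7164042658222)), (np.float64(213.96403769049914), np.float64(130.66152532724533))]
```

The alignment agrees to about 1 mm: wrist view ring (498.1,-239.1) against tube (498.6,-239.3), and scene view axis within 0.5 px. The foot is at z≈135, so about 88 mm remain to the yellow face.

Call:
drive_tool(
  series=[
    {"translation": [0, 0, 8], "angular": [0, 0, 0], "fingers": 25},
    {"translation": [0, 0, 18], "angular": [0, 0, 0], "fingers": 25},
    {"translation": [0, 0, 28], "angular": [0, 0, 0], "fingers": 25},
    {"translation": [0, 0, 38], "angular": [0, 0, 0], "fingers": 25},
    {"translation": [0, 0, 45], "angular": [0, 0, 0], "fingers": 25},
  ],
)

```text
clock: 7.77
tool_pos: [497.5, -240.2, 191.7]
tcp_rot: [-3.139, -0.001, 1.221]
contact_force: [-0.5, 0.7, -3.2]
opening: 32.4
```

Call:
drive_tool(
  series=[
    {"translation": [0, 0, 8], "angular": [0, 0, 0], "fingers": 25},
    {"translation": [0, 0, 16], "angular": [0, 0, 0], "fingers": 25},
    {"translation": [0, 0, 24], "angular": [0, 0, 0], "fingers": 25},
    {"translation": [0, 0, 32], "angular": [0, 0, 0], "fingers": 25},
    {"translation": [0, 0, 36], "angular": [0, 0, 0], "fingers": 25},
  ],
)

```text
clock: 8.18
tool_pos: [497.9, -240.4, 156.5]
tcp_rot: [-3.14, -0.0, 1.221]
contact_force: [1.3, 0.1, -3.6]
opening: 32.4
```

Run:
```python
from h import *
go(498,-239.5,151,1.22)
F=imaging.grab_frame("scene")[:,:,::-1]
cv2.imwrite("pics/s6.png",cv2.resize(F[70:200,170:270],(460,598),interpolation=cv2.INTER_CUBIC))
```

```text
8.18 [ 497.9 -240.4  156.5] [-3.1403e+00 -3.0000e-04  1.2208e+00] F [ 1.3  0.1 -3.6] op 32.4
shift [ 0.9 -0.2  5.5] len 5.6 rot [-0.001 -0.     0.001]
```

View pics/s6.png

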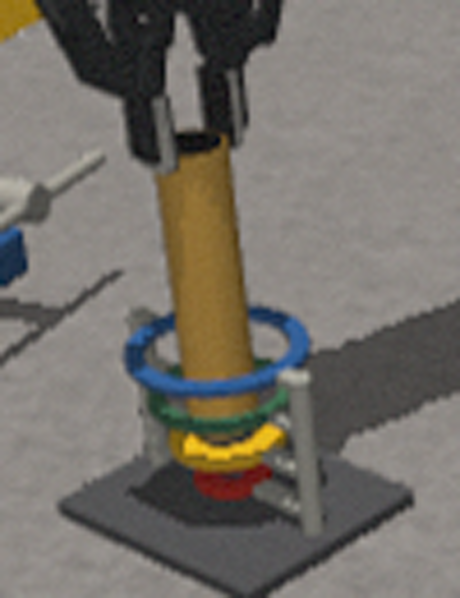

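The tube is inside the blue and green rings, centred, with its foot just above yellow. I'll lower it in small steps until the force shows contact.

Call:
drive_tool(
  series=[
    {"translation": [0, 0, 1], "angular": [0, 0, 0], "fingers": 25},
    {"translation": [0, 0, 2], "angular": [0, 0, 0], "fingers": 25},
    {"translation": [0, 0, 3], "angular": [0, 0, 0], "fingers": 25},
    {"translation": [0, 0, 3.5], "angular": [0, 0, 0], "fingers": 25},
  ],
)

```text
clock: 8.57
tool_pos: [498.6, -240.9, 154.7]
tcp_rot: [3.141, 0.0, 1.221]
contact_force: [0.1, -0.4, -2.4]
opening: 32.7
```

Call:
drive_tool(
  series=[
    {"translation": [0, 0, 0.5], "angular": [0, 0, 0], "fingers": 25},
    {"translation": [0, 0, 1], "angular": [0, 0, 0], "fingers": 25},
    {"translation": [0, 0, 1.5], "angular": [0, 0, 0], "fingers": 25},
  ],
)

```text
clock: 8.82
tool_pos: [498.5, -240.8, 153.0]
tcp_rot: [3.141, 0.0, 1.221]
contact_force: [-0.5, -0.4, -3.2]
opening: 32.3
```

Call:
drive_tool(
  series=[
    {"translation": [0, 0, 0.7], "angular": [0, 0, 0], "fingers": 25},
    {"translation": [0, 0, 1.4], "angular": [0, 0, 0], "fingers": 25},
    {"translation": [0, 0, 2], "angular": [0, 0, 0], "fingers": 25},
    {"translation": [0, 0, 2], "angular": [0, 0, 0], "fingers": 25},
  ],
)

```text
clock: 9.15
tool_pos: [498.5, -240.9, 151.3]
tcp_rot: [3.141, 0.0, 1.221]
contact_force: [-1.3, 1.6, 0.6]
opening: 32.7
```

Call:
drive_tool(
  series=[
    {"translation": [0, 0, 0.5], "angular": [0, 0, 0], "fingers": 25},
    {"translation": [0, 0, 1], "angular": [0, 0, 0], "fingers": 25},
    {"translation": [0, 0, 1], "angular": [0, 0, 0], "fingers": 25},
  ],
)

```text
clock: 9.4
tool_pos: [498.8, -241.1, 151.2]
tcp_rot: [3.14, 0.001, 1.221]
contact_force: [-2.4, 1.2, 6.9]
opening: 32.8
```

Contact came at TCP z≈151, as predicted for the yellow ring, with force going from -3 N to +7 N. I'll relieve the preload and open slowly.

Call:
drive_tool(
  series=[
    {"translation": [0, 0, -0.5], "angular": [0, 0, 0], "fingers": 31},
    {"translation": [0, 0, -0.5], "angular": [0, 0, 0], "fingers": 33},
    {"translation": [0, 0, -0.5], "angular": [0, 0, 0], "fingers": 35},
    {"translation": [0, 0, -0.5], "angular": [0, 0, 0], "fingers": 37},
    {"translation": [0, 0, -0.5], "angular": [0, 0, 0], "fingers": 39},
  ],
  force=20,
)

```text
clock: 9.82
tool_pos: [498.4, -240.8, 150.1]
tcp_rot: [-3.142, -0.0, 1.221]
contact_force: [-0.2, 0.7, 0.2]
opening: 39.0
```

Call:
drive_tool(
  series=[
    {"translation": [0, 0, 0], "angular": [0, 0, 0], "fingers": 43},
    {"translation": [0, 0, 0], "angular": [0, 0, 0], "fingers": 50},
    {"translation": [0, 0, 0], "angular": [0, 0, 0], "fingers": 60},
    {"translation": [0, 0, 0], "angular": [0, 0, 0], "fingers": 72},
    {"translation": [0, 0, 0], "angular": [0, 0, 0], "fingers": 84},
  ],
)

```text
clock: 10.23
tool_pos: [498.4, -240.7, 150.3]
tcp_rot: [-3.142, -0.0, 1.221]
contact_force: [0.3, 0.6, 0.1]
opening: 81.7
```

Run:
```python
from h import *
go(498,-239.5,250,1.22)
F=imaging.grab_frame("scene")[:,:,::-1]
cv2.imwrite("pics/s7.png",cv2.resize(F[70:200,170:270],(460,598),interpolation=cv2.INTER_CUBIC))
cv2.imwrite("pics/w7.png",imaging.grab_frame("wrist")[:,:,::-1])
```

```text
10.23 [ 498.4 -240.7  150.3] [-3.1415e+00 -1.0000e-04  1.2207e+00] F [0.3 0.6 0.1] op 81.7
shift [  1.   -0.8 -99.7] len 99.7 rot [-0.    -0.     0.001]
```

View pics/s7.png

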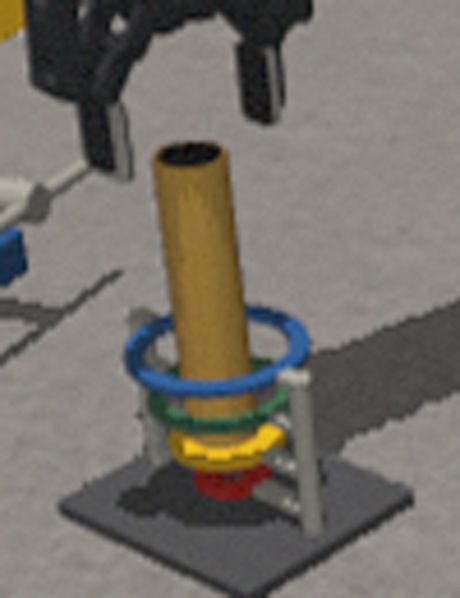

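View pics/w7.png

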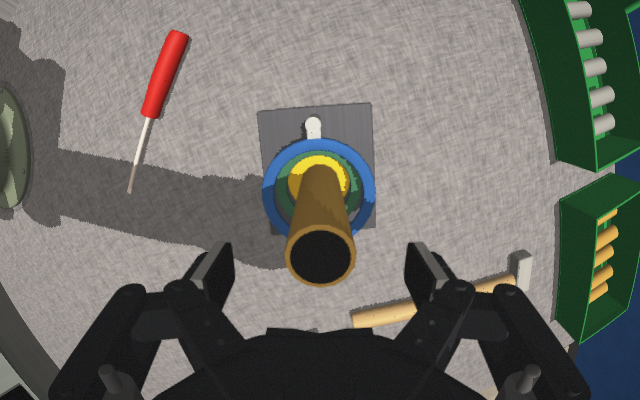

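The tube stands free on yellow with the fingers clear on both sides. In the wrist view the rim is at (320,257), between the tips at 222 and 415. I'll retreat straight up.

Call:
drive_tool(
  series=[
    {"translation": [0, 0, -12], "angular": [0, 0, 0], "fingers": 84},
    {"translation": [0, 0, -32], "angular": [0, 0, 0], "fingers": 84},
    {"translation": [0, 0, -56], "angular": [0, 0, 0], "fingers": 84},
    {"translation": [0, 0, -80], "angular": [0, 0, 0], "fingers": 84},
    {"translation": [0, 0, -100], "angular": [0, 0, 0], "fingers": 84},
  ],
)

```text
clock: 10.75
tool_pos: [498.6, -240.9, 252.1]
tcp_rot: [3.141, 0.0, 1.221]
contact_force: [0.5, -0.3, -0.2]
opening: 83.7
```

Call:
drive_tool(
  series=[
    {"translation": [25, 0, 0], "angular": [0, 0, 0], "fingers": 84},
    {"translation": [50, 0, 0], "angular": [0, 0, 0], "fingers": 84},
    {"translation": [75, 0, 0], "angular": [0, 0, 0], "fingers": 84},
    {"translation": [95, 0, 0], "angular": [0, 0, 0], "fingers": 84},
    {"translation": [110, 0, 0], "angular": [0, 0, 0], "fingers": 84},
  ],
)

```text
clock: 11.17
tool_pos: [536.5, -135.8, 250.5]
tcp_rot: [3.141, -0.0, 1.222]
contact_force: [0.0, -0.3, -0.2]
opening: 84.0
```

Call:
drive_tool(
  series=[
    {"translation": [0, 0, 0], "angular": [0, 0, 0], "fingers": 84},
    {"translation": [0, 0, 0], "angular": [0, 0, 0], "fingers": 84},
    {"translation": [0, 0, 0], "angular": [0, 0, 0], "fingers": 84},
  ],
)

```text
clock: 11.42
tool_pos: [535.9, -137.9, 250.3]
tcp_rot: [-3.142, 0.0, 1.221]
contact_force: [-0.9, -0.2, 0.3]
opening: 84.2
```

Run:
```python
from h import *
go(498,-239.5,250,1.22)
F={n:imaging.grab_frame(n)[:,:,::-1] for n in("scene","top")}
cv2.imwrite("pics/s8.png",F["scene"]);cv2.imwrite("pics/t8.png",F["top"])
cs=imaging.calibration("scene");ct=imaging.calibration("top")
m=cv2.inRange(cv2.cvtColor(F["scene"],cv2.COLOR_BGR2HSV),(0,0,0),(180,255,60))[98:112,200:224]
e=cv2.moments(m,True);uv=(e['m10']/e['m00']+200,e['m01']/e['m00']+98);print(uv,e['m00'],plane(cs,*uv,197),"expect",proj(cs,[498,-240,197]))
h=cv2.cvtColor(F["top"],cv2.COLOR_BGR2HSV)
m=cv2.inRange(h,(18,80,110),(35,255,255))[200:255,440:500];p=np.argwhere(m)
print(proj(ct,[498,-240,197]),p.min(0)+[200,440] if len(p) else None,p.max(0)+[200,440] if len(p) else None)
z=lambda im,x,y:cv2.resize(im[y:y+110,x:x+80],(400,550),interpolation=cv2.INTER_CUBIC)
cv2.imwrite("pics/c8.png",np.hstack([z(F["scene"],180,90),z(F["top"],420,180)]))
```

```text
11.42 [ 535.9 -137.9  250.3] [-3.1415e+00  5.0000e-04  1.2206e+00] F [-0.9 -0.2  0.3] op 84.2
shift [-108.5   -0.8    0.4] len 108.5 rot [-0.     0.     0.001]
(210.78571428571428, 103.16666666666667) 42.0 [ 499.55294564 -242.2840628   197.        ] expect (np.float64(212.0818166585255), np.float64(103.05111283896797))
(np.float64(478.2260150815289), np.float64(223.5872721029195)) None None
```

View pics/c8.png

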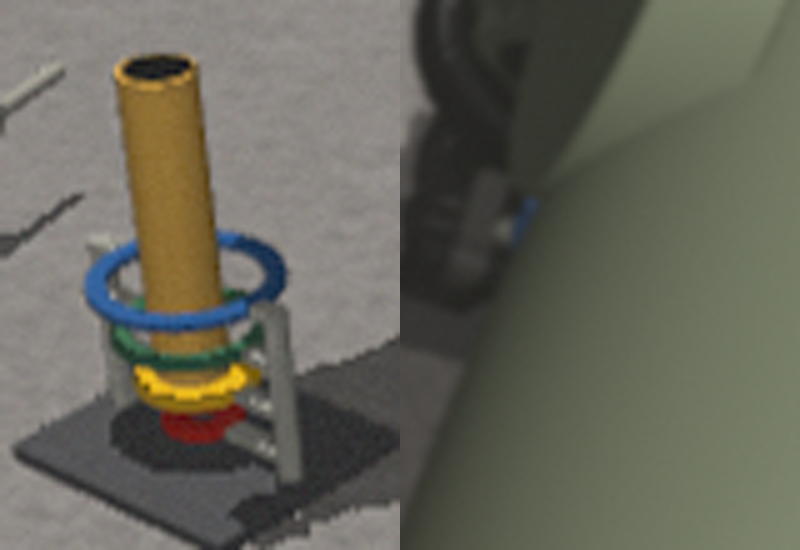

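View pics/s8.png

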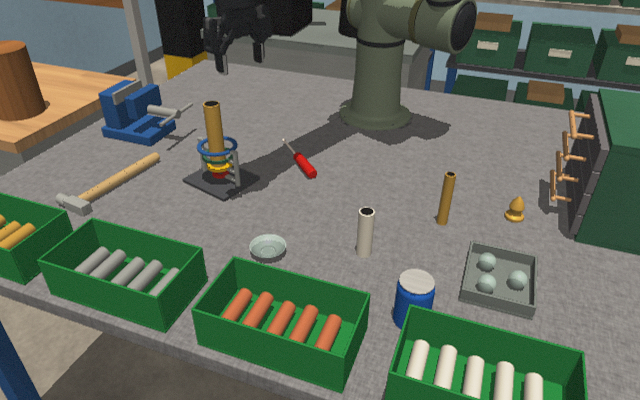

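The tube stands upright on the yellow ring. Its top is at about (499.5,-242.3), 2-3 mm from the axis at the expected height. The slim tube and sleeve are still standing, and the robot is clear with about zero force. I'll hand it in.

```bash
python3 -c "
from bench import job
print(job.job_done())"
```

```text
the job is handed in; nothing more can be done
None
```

I gripped the thick tube near its top, carried it over the gauge and lowered it upright through the blue and green rings. The yellow ring stopped it, and I released it there, backed the arm away and handed the job in at about 11.5 s. The hand-in gave no verdict.

- **Stop on yellow:** contact came at TCP z ≈ 151 mm, as predicted for that ring, and the vertical force went from −3 N to +7 N.
- **Final stance:** the scene camera puts the tube's top about 2–3 mm from where the ring axis should be, which is a lean under 2°. The slim tube and candle sleeve were still standing, and the force on the tool was about zero.
- **Checks that disagreed or failed:**
  - My gauge-axis estimates differed by up to about 5 mm between cameras. I settled it by comparing tube and ring in the same picture, which agreed to about 1 mm.
  - The gripper read about 33 mm on the 36 mm tube.
  - The arm hid the tube in the last top view, so the final check rests on the scene view alone.

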